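# Check the wood hopper beside the oven

### The job

Switch the wood feeder off by pushing the glowing toggle on the steel control box right over, so that it leans away from the robot instead of towards it. Then press the hopper's red lever pad down until the lid stands fully open, keep it pressed for two seconds so I can see the wood chunks, and let the lever up slowly, over two seconds or more, so that the lid closes without slamming. Work the lid only by the lever, never by touching the lid, do not pick anything up, and leave the tongs, bowl, salt cellar and jar where they are.

Things in the scene. Friction and masses are not known exactly. Their poses are not given: they have to be found in the camera images.
- hopper: dark green open-topped steel bin holding wood chunks, fixed to the counter, 160 (x) x 180 (y) x 135 mm high, lid on top at 136 to 144 mm. Origin: centre of its underside on the counter; its front, with the lever, faces its own -x (towards the robot, turned up to 17 degrees); a 90 mm high motor housing stands at its back
- press_pad: the lever arm with its red pad, sticking out from the middle of the hopper's front, turning with joint lever. Its origin lies on the lever's pivot (inside the bin, 35 mm behind the front face, 90 mm above the counter); at rest its x axis is the hopper's x axis
- pad_top (a point): centre of the upper face of the red pad (pad 45 mm along the arm x 55 mm across x 8 mm thick), 120 mm from the pivot and about 81 mm in front of the bin's front face; at rest about 120 mm above the counter. It goes down along an arc, 55 mm nearly straight down, to about 65 mm above the counter at the stop
- lever (a joint): angle of the press lever (rad): 0 at rest (up), 0.46 fully down at its stop. The lid turns 2.5 times as far as the lever. The lid's weight pushes the lever back up: pressing takes about 3 to 9 N at the pad, there is no damper or catch, and a lever let go of flies up and the lid slams
- lid (a joint): angle of the lid (rad), hinged along the hopper's back rim, opening upward: 0 shut, 1.15 fully open at its stop
- lid_panel: flat stainless lid 172 x 188 x 6 mm, about 0.4 kg; origin on the hinge line at the back rim, 139 mm above the counter; its x axis points from the front edge to the hinge
- lid_edge (a point): middle of the lid's front edge, upper side
- control_box: small steel box 90 (x) x 75 (y) x 60 mm high, fixed to the counter left or right of the hopper; origin: centre of its underside; its own x axis points away from the robot (turned up to 29 degrees) and is the direction in which the toggle is pushed to switch off
- toggle_tip (a point): centre of the glowing yellow-amber ball (18 mm diameter) at the end of the 11 mm thick toggle stick, 50 mm from its pivot, which lies in the middle of the box's top face, 60 mm above the counter. On: leans 0.5 rad towards the box's -x, ball about 24 mm before the pivot and 104 mm above the counter; off: the same towards +x
- toggle (a joint): angle of the toggle (rad): 0 on (leaning to the box's -x, towards the robot), 1.0 off at its stop (leaning to +x). It turns about the box's y axis and stays by friction where it is left; pushing takes about 2 N
- tongs: loose stainless locking tongs lying flat between robot and hopper, about 260 mm long, 60 mm wide, 24 mm high; origin near the middle on the counter, x along their length; leave alone
- pinch_bowl: loose olive ceramic bowl, 84 mm across, 36 mm high; origin: centre of its underside; leave alone
- salt_cellar: loose round walnut salt cellar, 82 mm across, 55 mm high; origin: centre of its underside; leave alone
- latch_jar: loose squat glass jar with wire latch, 84 mm across, 80 mm high; origin: centre of its underside; leave alone
Things that resemble listed ones, but are neither listed nor needed, are in the scene too. What is shaped like the control_box but purple is not meant.

How it is judged:
On the way, in this order (a step that is already met when the one before it is completed fails the run):
1. the toggle is pushed over to off while the lid is shut (value of joint toggle above 0.8 rad and value of joint lid below 0.1 rad), for 0.1 s.
2. the lid is held fully open (over 0.95 rad) for 1.5 s with the fingers on the lever pad (value of joint lid above 0.95 rad and contact force between the fingers and press_pad above 0.3 N), for 1.5 s.
At the end, for the whole second after the job is handed in: The toggle is off (over 0.8 rad), the lid is shut (under 0.05 rad) and still, the lever is up (under 0.03 rad), and the tongs, bowl, salt cellar and jar are within 20 mm of where they began (value of joint lid below 0.05 rad and value of joint lever below 0.03 rad and value of joint toggle above 0.8 rad and velocity of joint lid between -0.1 and 0.1 rad/s and distance of each of tongs, pinch_bowl, salt_cellar, latch_jar from where it was at the start of the episode below 0.02 m); the robot touches nothing.
It fails at once if the lid drops faster than 2 rad/s (it slams) (velocity of joint lid below -2 rad/s).
It fails at once if the lid is opened (over 0.15 rad) with the feeder not switched off (value of joint lid above 0.15 rad and value of joint toggle below 0.7 rad).
It fails at once if the robot touches the lid itself (contact force between any of the fingers, the arm and lid_panel above 1 N).
It fails at once if the tongs, bowl, salt cellar or jar is lifted or shifted by more than 20 mm (distance of any of tongs, pinch_bowl, salt_cellar, latch_jar from where it was at the start of the episode above 0.02 m).
It also fails if it takes over 58 s, if anything falls off the work surface, if the arm or the gripper's body presses on something with over 40 N, if the wrist force passes 120 N, or if a joint passes its speed limit or range.

### The arm

A 6-joint arm with a two-finger parallel gripper is mounted at the origin on the work surface. World frame = base frame: x ahead of the robot, y to its left, z up, the work surface at z = 0. Lengths are in m, angles in rad, forces in N, time in s.
With the tool pointing down it reaches from about 0.425 to 0.95 m from the base axis. Payload 3.5 kg.
Tool frame: the origin (TCP) lies at the very end of the fingers, on their centre line; the grasp point (between the pads) lies 19 mm behind it; z points along the fingers, y is the direction in which the jaws open and shut (so a half turn about z gives the same grasp; the last joint's range is limited). The gripper opens to 85 mm and grips with 20 to 120 N. Pads are 22 mm wide; open, the fingers measure 114 mm over their backs; the gripper's body (76 mm by 85 mm) begins 54 mm behind the grasp point. The pads swing forward as they close: fully open they stand 13 mm farther back than shut.
Start: joints at [-1.332, 0.286, 1.577, -0, 1.279, -0.15], TCP at [0.256, -0.625, 0.231] pointing down, gripper open.
Joint ranges: [-2.77, 2.77], [-0.9, 2.22], [0.21, 2.48], [-1.53, 4.67], [0.24, 2.81], [-2.84, 2.84]. Speed limits (rad/s): [2.79, 2.79, 3.14, 3.14, 3.14, 3.14].

### API

Orientations are given as a unit quaternion [x, y, z, w].
In Python, from plant import get_state, vision, ctrl, cut_out gives the robot as it stands.
- The arm moves only by the tool jog_arm, never from a script. Its argument "commands" is text: rows parted by semicolons, each of 6 numbers parted by spaces: the shift along the world's x, y, z in m, then the turn, a rotation vector about the world's x, y, z in rad. A call has 1 to 20 rows; each row is the pose to reach, as a shift and turn from the pose commanded when the call began; what a row does not reach only later rows make up. A row lasts 1/8 s, in which the tool goes at most 62.5 mm and 10.7 degrees, less where a joint would pass 70% of its speed; a pose out of reach is approached as far as the arm can. A call with a gripper value outside its range is refused whole. "gripper" is the opening in per cent of the stroke, from 0 (shut) to 100 (fully open), set as the call begins (left out, the last holds). The fingers move at their own pace and stop on an object; "grip_force" is the grip in N (left out, the last holds). Time passes only in rows, so rows that repeat a pose let the fingers close. It gives the time, the measured TCP pose, the force and the opening at its end, in the units of the state.
- get_state(): the state, without advancing time (a new reading comes with each control period).
- vision.read_camera(name): name is "scene" or "top"; returns a dict with "frame" (420x560x3 uint8, red, green, blue), "z_map" (420x560 float32, m along the optical axis (not along the pixel's ray), 0 where there is no reading), "fx", "fy", "cx", "cy" (pixels), "D" ([k1, k2, p1, p2, k3] as OpenCV has them; the pictures are not rectified), "R" (3x3) and "t" (3): a world point X has camera coordinates R X + t. Camera axes: x right, y down, z forward; pixel columns grow to the right and rows downward; lengths in m; the calibration is good to about 2 mm. A picture is of the moment at which its call begins.
- ctrl.sign_off(): hands the job in, once; it reports no verdict.
Trained networks look in the newest picture that a camera, given by its name, has taken for a name from the list of things; names that differ only in an ending like _2 or _b are one class to them, and where a whole thing is asked for, a point or a joint stands for the part that bears it (a point fixed in the world has none). Each returns a list of dicts, best first, with "conf" (0 to 1); they miss things now and then, are a little off and sometimes report something else, mostly with a low value. They report only what shows in the picture. A call takes as long as a camera call. They do not tell look-alikes from the thing itself.
- cut_out(camera, query): "pixels" (420x560 bool, what is visible of it) and "box" ([centre column, centre row, width, height] in pixels, round what is visible of it).
The state is a dict: "time": time; "qpos": joint angles; "dq": joint speeds; "joint_efforts": joint torques, N m; "eef_pos": TCP position; "tcp_rot": TCP orientation; "contact_force": force on the tool from outside, world axes, zero at the start; "wrist_torque": the same for the moment, N m; "opening": opening from 0.0 (shut) to 1.0 (fully open).
Only numpy, scipy, OpenCV 4.12 (cv2) and the standard library are available. Lean on these libraries where they do the work, as an engineer would, in place of code of your own. Each camera call takes 0.05 s, during which the arm holds its last target.

## Working session

There is one attempt and no reset: what is moved stays moved. The work goes in short steps, Python scripts to look and compute and a tool call to move; the robot and the scene stay as the last step left them, time stands still between calls to the robot, and variables do not carry over. Pictures are saved under pics/ and viewed, and the job is handed in when it is done.

Besides the shell and the picture viewer there is one more tool, called after "Request:" as name(argument=value, ...) on one line, values as JSON. jog_arm: Moves the arm, as the interface text tells. Its arguments: {"type":"object","properties":{"commands":{"type":"string"},"gripper":{"type":"number"},"grip_force":{"type":"number"}},"required":["commands"]}

```bash
mkdir -p pics; ls
python3 - <<'E'
from plant import get_state, vision, ctrl, cut_out
import cv2,pickle
for n in ("scene","top"):
    d=vision.read_camera(n); pickle.dump(d,open(n+"0.pkl","wb"))
    cv2.imwrite(f"pics/{n}0.png",d["frame"][:,:,::-1])
    for q in ("control_box","toggle_tip","press_pad","hopper","lid_panel","tongs","pinch_bowl","salt_cellar","latch_jar"):
        print(n,q,[(round(r["conf"],2),[round(float(v)) for v in r["box"]]) for r in cut_out(n,q)])
print(get_state())
E
```

```text
pics
scene control_box [(0.75, [261, 163, 32, 26]), (0.47, [255, 177, 21, 18])]
scene toggle_tip []
scene press_pad [(0.67, [297, 198, 28, 14])]
scene hopper [(0.86, [256, 223, 110, 85])]
scene lid_panel [(0.74, [252, 206, 75, 45])]
scene tongs [(0.68, [344, 228, 63, 41]), (0.68, [254, 223, 114, 85])]
scene pinch_bowl [(0.54, [202, 200, 22, 18])]
scene salt_cellar [(0.8, [378, 282, 35, 38])]
scene latch_jar [(0.65, [319, 331, 40, 51])]
top control_box [(0.96, [376, 237, 40, 44]), (0.63, [437, 278, 37, 41])]
top toggle_tip [(0.42, [381, 241, 12, 21])]
top press_pad [(0.93, [271, 232, 30, 48])]
top hopper [(0.87, [283, 186, 100, 142]), (0.53, [270, 232, 33, 47])]
top lid_panel [(0.61, [284, 169, 93, 95])]
top tongs [(0.91, [239, 287, 24, 110])]
top pinch_bowl [(0.86, [398, 166, 29, 36])]
top salt_cellar [(0.7, [134, 256, 34, 37])]
top latch_jar [(0.95, [116, 160, 43, 41])]
{'time': 1.0, 'qpos': array([-1.33199631e+00,  2.86301759e-01,  1.57672649e+00, -3.79851245e-05,
        1.27857598e+00, -1.50059382e-01]), 'dq': array([ 0.00015568,  0.00052361,  0.00042364, -0.00106821,  0.00134393,
        0.00046614]), 'joint_efforts': array([-1.38310011e-04, -4.05974901e+01, -2.92947024e+01, -1.46103953e-04,
        5.16099371e-04, -1.34343725e-06]), 'eef_pos': array([ 0.25589175, -0.62459293,  0.23130933]), 'tcp_rot': array([ 9.81156958e-01,  1.93212378e-01, -1.84260167e-05, -4.97140492e-06]), 'contact_force': array([0.55996114, 0.53068404, 0.29510294]), 'wrist_torque': array([ 0.01230723, -0.00314042,  0.03316667]), 'opening': 1.0027596399241052}
```

View pics/scene0.png

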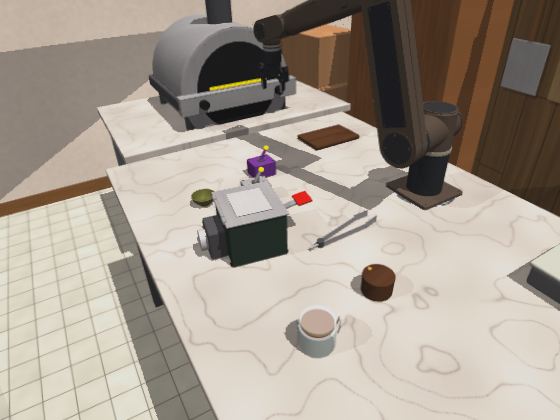

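View pics/top0.png

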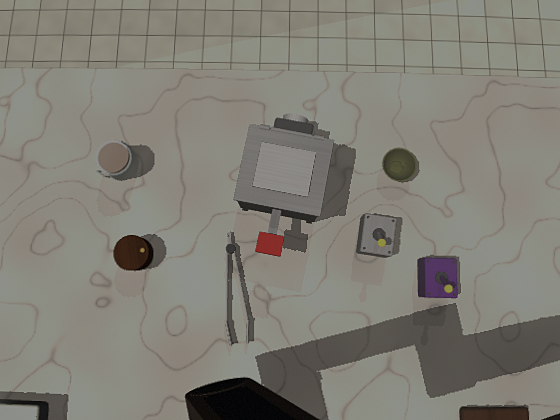

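```bash
cat > h.py <<'E'
import numpy as np,cv2,pickle
def K(d): return np.array([[d["fx"],0,d["cx"]],[0,d["fy"],d["cy"]],[0,0,1.]])
def world(d,u,v,z=None):
    u=np.atleast_1d(u).astype(float);v=np.atleast_1d(v).astype(float)
    if z is None: z=d["z_map"][v.astype(int),u.astype(int)]
    n=cv2.undistortPoints(np.stack([u,v],1)[:,None],K(d),np.array(d["D"],float))[:,0]
    c=np.c_[n*np.asarray(z)[:,None],z]
    return (c-d["t"])@d["R"]
def allw(d):
    v,u=np.mgrid[0:420,0:560]
    return world(d,u.ravel(),v.ravel()).reshape(420,560,3)
def proj(d,X):
    r,_=cv2.Rodrigues(d["R"]); return cv2.projectPoints(np.atleast_2d(X).astype(float),r,np.array(d["t"],float),K(d),np.array(d["D"],float))[0][:,0]
E
python3 - <<'E'
from h import *
d=pickle.load(open("top0.pkl","rb"))
f=d["frame"][200:320,330:480]; cv2.imwrite("pics/topboxes.png",cv2.resize(f[:,:,::-1],None,fx=5,fy=5,interpolation=cv2.INTER_CUBIC))
f=d["frame"][110:280,210:350]; cv2.imwrite("pics/tophop.png",cv2.resize(f[:,:,::-1],None,fx=3.5,fy=3.5,interpolation=cv2.INTER_CUBIC))
d2=pickle.load(open("scene0.pkl","rb"))
f=d2["frame"][130:270,190:390]; cv2.imwrite("pics/scboxes.png",cv2.resize(f[:,:,::-1],None,fx=4,fy=4,interpolation=cv2.INTER_CUBIC))
for n in(d,d2): print(-n["R"].T@n["t"], n["R"][2])
W=allw(d)
for u,v in [(376,237),(437,278),(271,232),(284,169),(239,287),(398,166),(134,256),(116,160),(381,241)]: print(u,v,W[v,u].round(3))
E
```

```text
[ 0.41048339 -0.04484416  1.14626806] [ 0.16730579  0.00642457 -0.98588412]
[1.0293113  0.79792984 0.7372739 ] [-0.41498873 -0.72779679 -0.54598185]
376 237 [ 0.52  -0.271  0.065]
437 278 [ 0.43  -0.408  0.064]
271 232 [ 0.521 -0.034  0.112]
284 169 [ 0.654 -0.059  0.144]
239 287 [0.402 0.04  0.001]
398 166 [ 0.699 -0.339  0.011]
134 256 [0.466 0.278 0.054]
116 160 [0.684 0.328 0.078]
381 241 [ 0.506 -0.272  0.113]
```

View pics/topboxes.png

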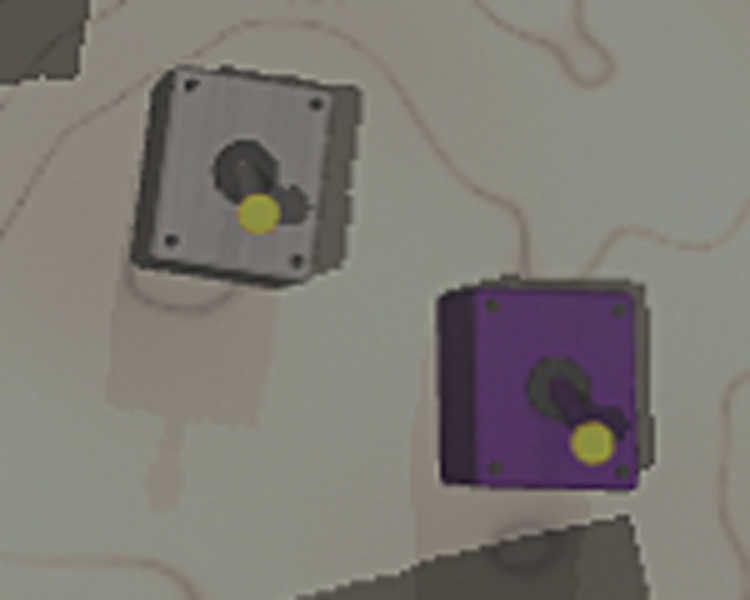

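View pics/tophop.png

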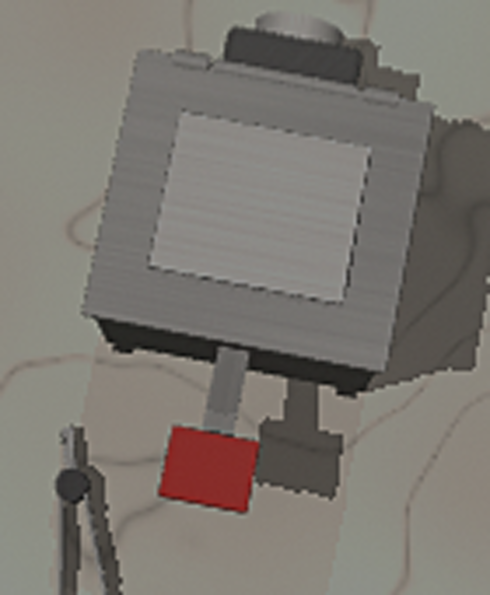

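View pics/scboxes.png

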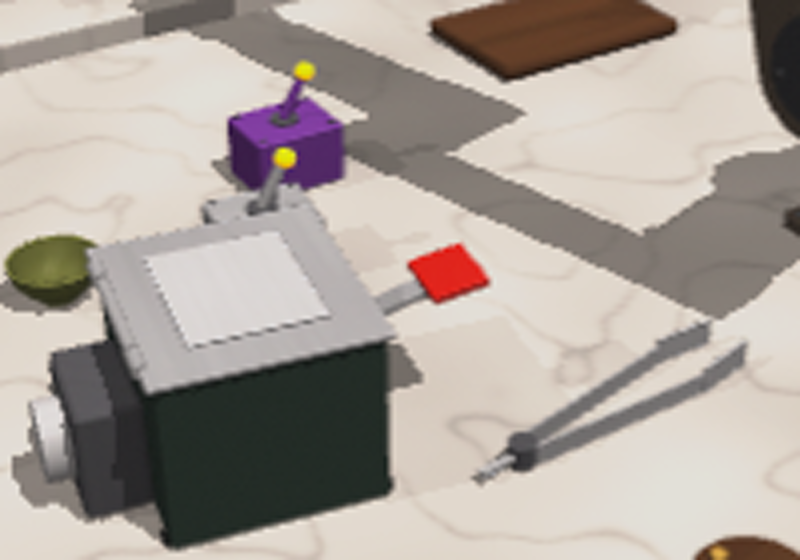

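Run:
```python
from h import *
d=pickle.load(open("top0.pkl","rb")); W=allw(d); F=d["frame"].astype(int)
def rect(m,n):
    P=W[m]; r=cv2.minAreaRect(P[:,:2].astype(np.float32)); print(n,m.sum(),P.mean(0).round(4),'med z',np.median(P[:,2]).round(4),'rect',np.round(r[0],4),np.round(r[1],4),round(r[2],1))
v,u=np.mgrid[0:420,0:560]
box=(abs(u-378)<30)&(abs(v-236)<30)
rect(box&(W[...,2]>.054)&(W[...,2]<.068),"steel box top")
R,G,B=F[...,0],F[...,1],F[...,2]
y=box&(R>150)&(G>130)&(B<90); rect(y,"amber"); print(u[y].mean(),v[y].mean(), W[y][:,2].max(), np.percentile(W[y],[10,90],axis=0))
red=(R>150)&(G<60)&(B<60); rect(red,"pad"); print(u[red].mean(),v[red].mean())
lid=(abs(u-284)<60)&(abs(v-165)<60)&(W[...,2]>.135)&(W[...,2]<.152); rect(lid,"lid")
# gray plate near the lever
for p in [(295,240),(300,238),(278,215),(297,225)]: print(p,W[p[1],p[0]].round(3))
```

```text
steel box top 1214 [ 0.5268 -0.2761  0.0604] med z 0.0604 rect [ 0.5267 -0.2774] [0.0763 0.0902] 82.0
amber 3 [ 0.4774 -0.1965  0.4557] med z 0.1109 rect [ 0.4614 -0.1592] [0.0017 0.2504] 23.6
381.0 239.0 1.1462680605323463 [[ 0.43054923 -0.27349108  0.11001335]
 [ 0.5108373  -0.08991642  0.93919577]]
pad 0 [nan nan nan] med z nan rect [0. 0.] [0. 0.] 0.0
nan nan
lid 6895 [ 0.6539 -0.0592  0.1436] med z 0.1435 rect [ 0.6566 -0.0592] [0.1884 0.1764] 79.9
(295, 240) [ 0.515 -0.09  -0.001]
(300, 238) [ 0.52  -0.102  0.001]
(278, 215) [ 0.561 -0.048  0.098]
(297, 225) [ 0.552 -0.095 -0.001]<stdin>:4: RuntimeWarning: Mean of empty slice.
  ret = um.true_divide(
  return _methods._mean(a, axis=axis, dtype=dtype,
  ret = ret.dtype.type(ret / rcount)
<stdin>:10: RuntimeWarning: Mean of empty slice.
```

Run:
```python
from h import *
d=pickle.load(open("top0.pkl","rb")); W=allw(d); F=d["frame"].astype(int)
R,G,B=F[...,0],F[...,1],F[...,2]
v,u=np.mgrid[0:420,0:560]
m=(abs(u-271)<25)&(abs(v-240)<25)&(R>2*G); P=W[m]; P=P[P[:,2]>.1]
r=cv2.minAreaRect(P[:,:2].astype(np.float32)); print("pad",m.sum(),P.mean(0),np.percentile(P[:,2],[2,98]),r)
m=(abs(u-381)<9)&(abs(v-242)<9)&(R>1.4*B)&(d["z_map"]>0); print("ball",m.sum(),u[m].mean(),v[m].mean(),np.median(W[m],axis=0))
zc=np.median(d["z_map"][m])+.005
print(world(d,u[m].mean(),v[m].mean(),np.array([zc])))
# predictions
c=np.array([.5267,-.2774]); a=-np.radians(8.0); e=np.array([np.cos(a),np.sin(a)])
print("on",c-.024*e,"off",c+.024*e,"start TCP",c-.060*e,"end",c+.003*e)
h=np.array([.6566,-.0592]);a=-np.radians(10.1); e=np.array([np.cos(a),np.sin(a)]); print("pad pred from lid",h-(.08+.081+.00)*e)
from plant import get_state
from scipy.spatial.transform import Rotation as Ro
print(Ro.from_quat(get_state()["tcp_rot"]).as_matrix().round(3))
```

```text
pad 519 [ 0.49534993 -0.03097597  0.12396453] [0.11493246 0.12498267] ((0.46631211042404175, -0.026145167648792267), (0.05475335568189621, 0.10424990952014923), 80.80850982666016)
ball 60 381.25 242.38333333333333 [ 0.50404232 -0.27408748  0.11022779]
[[ 0.50392881 -0.27373844  0.10558423]]
on [ 0.50293357 -0.27405985] off [ 0.55046643 -0.28074015] start TCP [ 0.46728392 -0.26904961] end [ 0.5296708  -0.27781752]
pad pred from lid [ 0.49809499 -0.03096596]
[[ 0.925  0.379 -0.   ]
 [ 0.379 -0.925  0.   ]
 [-0.    -0.    -1.   ]]
```

Two amber balls could be meant: (381,242) on the steel box and (448,288) on the purple one. The crop shows the first on bare steel, so that is the target. Its measured position, (0.504, -0.274, 0.106), matches the prediction from the box rectangle to within 2 mm.

Request:
jog_arm(commands="0.04 0.07 0 0 0 -0.15; 0.08 0.14 0 0 0 -0.3; 0.12 0.21 0 0 0 -0.45; 0.16 0.28 0 0 0 -0.529; 0.206 0.356 0 0 0 -0.529; 0.206 0.356 0 0 0 -0.529; 0.206 0.356 0 0 0 -0.529; 0.206 0.356 -0.04 0 0 -0.529; 0.206 0.356 -0.08 0 0 -0.529; 0.206 0.356 -0.08 0 0 -0.529; 0.206 0.356 -0.08 0 0 -0.529", gripper=0)

```text
time: 2.38
eef_pos: [0.4626, -0.2693, 0.1529]
tcp_rot: [0.998, -0.07, 0.001, 0.001]
contact_force: [-0.6, -0.0, 0.5]
opening: -0.0
```

```bash
cat > look.py <<'E'
import sys
from h import *
from plant import vision,get_state
n=sys.argv[1]
for c,(a,b,e,f) in (("top",(110,300,210,460)),("scene",(100,290,180,390))):
    d=vision.read_camera(c); pickle.dump(d,open(f"{c}_{n}.pkl","wb"))
    cv2.imwrite(f"pics/{c}_{n}.png",cv2.resize(d["frame"][a:b,e:f,::-1],None,fx=3,fy=3,interpolation=cv2.INTER_CUBIC))
s=get_state(); print(s["time"],s["eef_pos"].round(4),s["contact_force"].round(2),s["wrist_torque"].round(2))
E
python3 look.py 1
```

```text
2.475 [ 0.463  -0.2698  0.1538] [0.69 0.24 0.11] [-0.01 -0.06 -0.03]
```

View pics/scene_1.png

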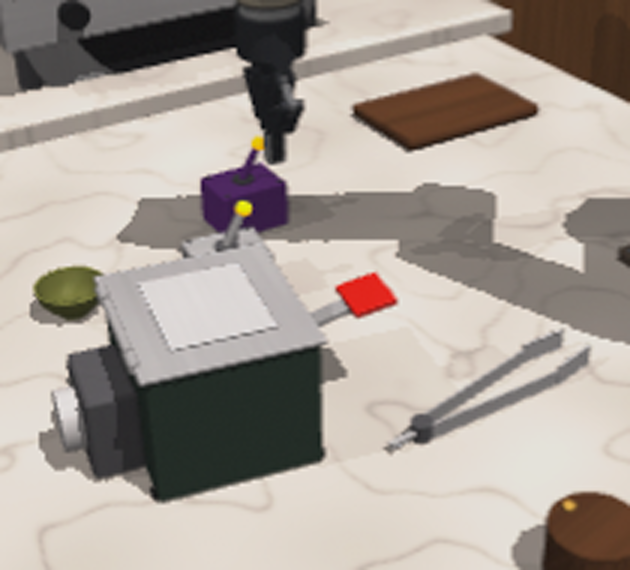

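View pics/top_1.png

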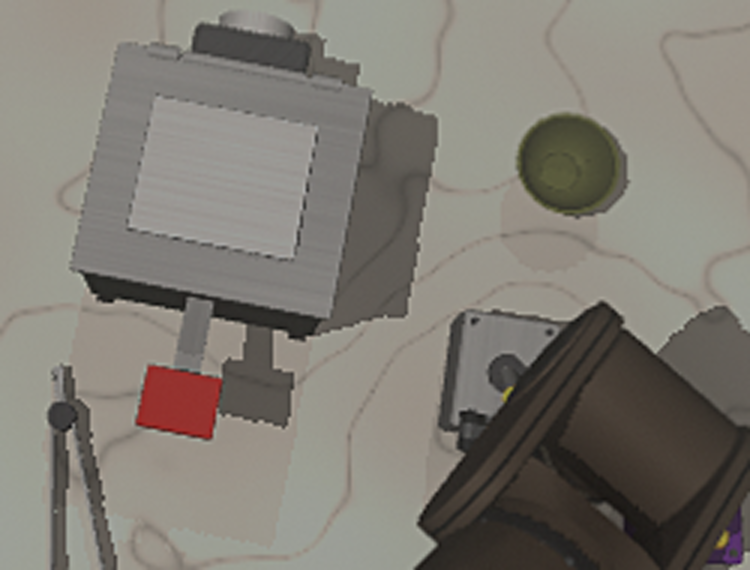

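The top view shows the arm over the steel box, with the ball peeking out beside it. In the scene view the fingers stand behind the steel toggle's ball, on the robot side. Next I descend and push along the box's +x.

Request:
jog_arm(commands="0 0 -0.03 0 0 0; 0 0 -0.063 0 0 0; 0 0 -0.063 0 0 0; 0.01 -0.001 -0.063 0 0 0; 0.02 -0.003 -0.063 0 0 0; 0.03 -0.004 -0.063 0 0 0; 0.04 -0.0055 -0.063 0 0 0; 0.05 -0.007 -0.063 0 0 0; 0.055 -0.0077 -0.063 0 0 0; 0.06 -0.0084 -0.063 0 0 0; 0.064 -0.009 -0.063 0 0 0; 0.068 -0.0095 -0.063 0 0 0; 0.068 -0.0095 -0.063 0 0 0; 0.068 -0.0095 -0.063 0 0 0")

```text
time: 4.22
eef_pos: [0.5277, -0.2775, 0.0875]
tcp_rot: [0.998, -0.07, -0.003, -0.001]
contact_force: [-7.1, 0.1, 1.1]
opening: -0.0
```

```bash
python3 look.py 2
```

```text
4.325 [ 0.5277 -0.2775  0.0875] [-7.    0.42  1.9 ] [0.07 1.17 0.02]
```

View pics/scene_2.png

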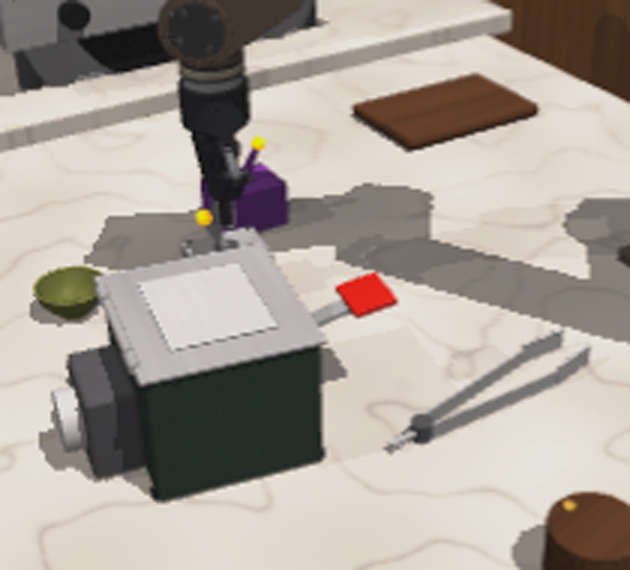

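The ball, now at (204,217) in the crop, leans away from the robot, and 7 N of reaction shows it is at its stop. I retreat and go above the pad, then check both.

Request:
jog_arm(commands="-0.02 0.003 0 0 0 0; -0.04 0.0055 0 0 0 0; -0.04 0.0055 0.05 0 0 0; -0.04 0.0055 0.1 0 0 -0.035; -0.04 0.06 0.11 0 0 -0.035; -0.038 0.12 0.11 0 0 -0.035; -0.036 0.18 0.11 0 0 -0.035; -0.036 0.23 0.11 0 0 -0.035; -0.036 0.2476 0.11 0 0 -0.035; -0.036 0.2476 0.08 0 0 -0.035; -0.036 0.2476 0.062 0 0 -0.035; -0.036 0.2476 0.062 0 0 -0.035; -0.036 0.2476 0.062 0 0 -0.035")

```text
time: 5.95
eef_pos: [0.4946, -0.0312, 0.151]
tcp_rot: [0.996, -0.088, 0.001, 0.0]
contact_force: [-0.4, -0.2, 1.2]
opening: -0.003
```

```bash
python3 look.py 3
python3 - <<'E'
from h import *
d=pickle.load(open("top_3.pkl","rb")); W=allw(d); F=d["frame"].astype(int)
R,B=F[...,0],F[...,2]
v,u=np.mgrid[0:420,0:560]
m=(abs(u-378)<20)&(abs(v-236)<22)&(R>1.4*B)&(W[...,2]>.09); print("ball",m.sum(),u[m].mean(),v[m].mean(),np.median(W[m],axis=0))
E
```

```text
6.05 [ 0.4947 -0.0311  0.1514] [-0.61 -1.06  0.21] [ 0.02  0.01 -0.02]
ball 57 383.96491228070175 221.3859649122807 [ 0.5497598  -0.2788197   0.11024681]
```

View pics/scene_3.png

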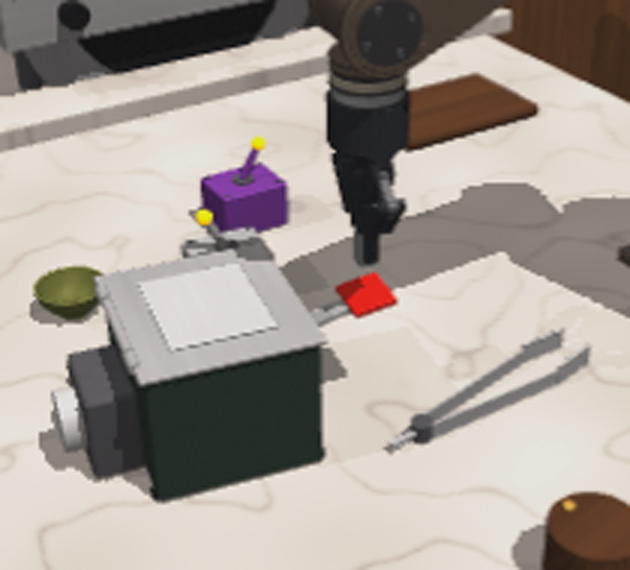

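View pics/top_3.png

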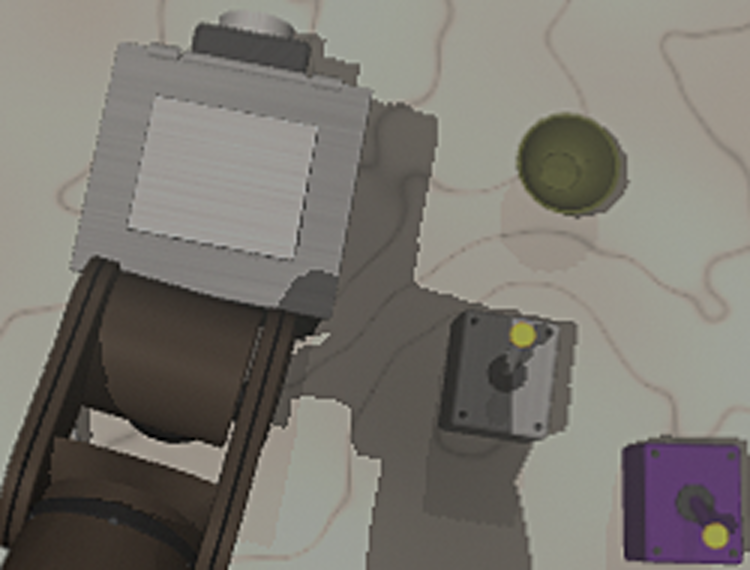

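Run:
```python
from h import *
d=pickle.load(open("top_3.pkl","rb")); W=allw(d)
d2=pickle.load(open("scene_3.pkl","rb")); W2=allw(d2)
for w in (W,W2):
    for lo,hi in ((.16,.22),(.22,.3),(.3,.4),(.4,.6)):
        m=(w[...,2]>lo)&(w[...,2]<hi)&(abs(w[...,1])<.2)&(w[...,0]>.3)&(w[...,0]<.8)
        if m.any(): print(lo,hi,m.sum(),w[m].max(0).round(3))
```

```text
0.16 0.22 1 [ 0.476 -0.069  0.211]
0.22 0.3 24 [ 0.499 -0.01   0.298]
0.3 0.4 73 [0.539 0.022 0.4  ]
0.4 0.6 13132 [0.547 0.075 0.568]
0.16 0.22 182 [0.514 0.016 0.22 ]
0.22 0.3 554 [0.532 0.033 0.3  ]
0.3 0.4 1064 [0.546 0.04  0.4  ]
0.4 0.6 4574 [0.545 0.079 0.567]
```

Request:
jog_arm(commands="0 0 -0.015 0 0 0; 0 0 -0.023 0 0 0; 0 0 -0.028 0 0 0; 0 0 -0.033 0 0 0; 0 0 -0.038 0 0 0; 0 0 -0.043 0 0 0; 0 0 -0.048 0 0 0; 0 0 -0.053 0 0 0; 0 0 -0.058 0 0 0; 0 0 -0.063 0 0 0; 0 0 -0.068 0 0 0; 0 0 -0.073 0 0 0; 0 0 -0.078 0 0 0; 0 0 -0.082 0 0 0; 0 0 -0.085 0 0 0; 0 0 -0.087 0 0 0; 0 0 -0.087 0 0 0")

```text
time: 8.18
eef_pos: [0.495, -0.0307, 0.067]
tcp_rot: [0.996, -0.087, -0.0, 0.0]
contact_force: [-9.5, 2.1, 23.4]
opening: 0.003
```

```bash
python3 look.py 4
```

```text
8.275 [ 0.495  -0.0307  0.067 ] [-9.84  2.75 22.42] [0.32 1.52 0.03]
```

View pics/scene_4.png

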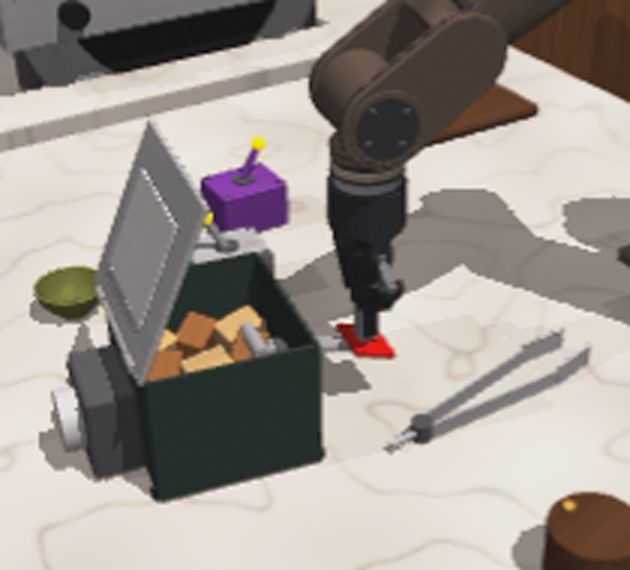

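The lid stands open at the stop (edge at (150,122) in the crop), the wood chunks are visible, the finger is on the pad, and the force is 22 N. Now I hold.

Request:
jog_arm(commands="0 0 0.001 0 0 0; 0 0 0.001 0 0 0; 0 0 0.001 0 0 0; 0 0 0.001 0 0 0; 0 0 0.001 0 0 0; 0 0 0.001 0 0 0; 0 0 0.001 0 0 0; 0 0 0.001 0 0 0; 0 0 0.001 0 0 0; 0 0 0.001 0 0 0; 0 0 0.001 0 0 0; 0 0 0.001 0 0 0; 0 0 0.001 0 0 0; 0 0 0.001 0 0 0; 0 0 0.001 0 0 0; 0 0 0.001 0 0 0; 0 0 0.001 0 0 0; 0 0 0.001 0 0 0; 0 0 0.001 0 0 0; 0 0 0.001 0 0 0")

```text
time: 10.78
eef_pos: [0.4949, -0.0306, 0.0671]
tcp_rot: [0.996, -0.087, 0.0, 0.0]
contact_force: [-6.3, 1.8, 17.0]
opening: -0.003
```

Request:
jog_arm(commands="0 0 0.002 0 0 0; 0 0 0.004 0 0 0; 0 0 0.006 0 0 0; 0 0 0.008 0 0 0; 0 0 0.01 0 0 0; 0 0 0.012 0 0 0; 0 0 0.014 0 0 0; 0 0 0.016 0 0 0; 0 0 0.018 0 0 0; 0 0 0.02 0 0 0; 0 0 0.022 0 0 0; 0 0 0.024 0 0 0; 0 0 0.026 0 0 0; 0 0 0.028 0 0 0; 0 0 0.03 0 0 0; 0 0 0.032 0 0 0; 0 0 0.034 0 0 0; 0 0 0.036 0 0 0; 0 0 0.038 0 0 0; 0 0 0.04 0 0 0")

```text
time: 13.28
eef_pos: [0.494, -0.0305, 0.1051]
tcp_rot: [0.996, -0.087, -0.0, -0.0]
contact_force: [-4.1, 1.7, 7.3]
opening: -0.0
```

Request:
jog_arm(commands="0 0 0.002 0 0 0; 0 0 0.004 0 0 0; 0 0 0.006 0 0 0; 0 0 0.008 0 0 0; 0 0 0.01 0 0 0; 0 0 0.011 0 0 0; 0 0 0.012 0 0 0; 0 0 0.013 0 0 0; 0 0 0.014 0 0 0; 0 0 0.015 0 0 0; 0 0 0.016 0 0 0; 0 0 0.017 0 0 0; 0 0 0.018 0 0 0; 0 0 0.019 0 0 0; 0 0 0.02 0 0 0; 0 0 0.021 0 0 0; 0 0 0.022 0 0 0; 0 0 0.023 0 0 0; 0 0 0.024 0 0 0; 0 0 0.025 0 0 0")

```text
time: 15.78
eef_pos: [0.4939, -0.0305, 0.1294]
tcp_rot: [0.996, -0.087, -0.0, -0.0]
contact_force: [-0.3, 0.2, -0.4]
opening: -0.001
```

```bash
python3 look.py 5
```

```text
15.875 [ 0.494  -0.0305  0.1295] [-0.11  0.12  0.87] [ 0.04  0.07 -0.01]
```

View pics/scene_5.png

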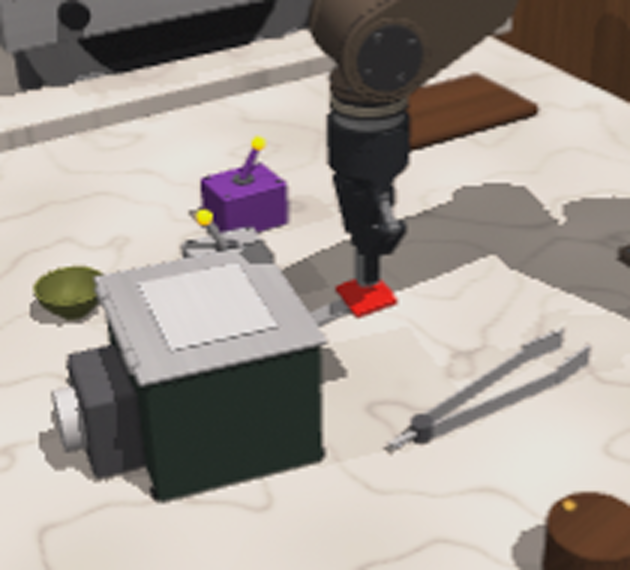

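The lid is shut, the lever is up, and the force is zero. I retreat upward and back before the final check.

Request:
jog_arm(commands="0 0 0.02 0 0 0; 0 0 0.05 0 0 0; -0.01 -0.02 0.1 0 0 0; -0.01 -0.07 0.12 0 0 0; -0.01 -0.12 0.12 0 0 0; -0.01 -0.17 0.12 0 0 0; -0.01 -0.22 0.12 0 0 0; -0.01 -0.22 0.12 0 0 0; -0.01 -0.22 0.12 0 0 0; -0.01 -0.22 0.12 0 0 0")

```text
time: 17.12
eef_pos: [0.484, -0.2493, 0.2492]
tcp_rot: [0.996, -0.087, -0.0, -0.0]
contact_force: [-0.2, 0.9, -0.8]
opening: 0.001
```

```bash
python3 look.py 6
python3 - <<'E'
from h import *
a=pickle.load(open("top0.pkl","rb")); d=pickle.load(open("top_6.pkl","rb")); W=allw(d); W0=allw(a); F=d["frame"].astype(int)
v,u=np.mgrid[0:420,0:560]
s=pickle.load(open("scene_6.pkl","rb"));Ws=allw(s);Fs=s["frame"].astype(int)
vs,us=v,u
m=(abs(us-248)<12)&(abs(vs-172)<12)&(Fs[...,0]>200)&(Fs[...,2]<100); print("ball scene",m.sum(),np.median(Ws[m],axis=0) if m.any() else None)
for n,(x,y) in dict(lid=(284,169),lidfront=(262,205),pad=(271,244),jar=(116,160),salt=(134,256),bowl=(398,166)).items(): print(n,W0[y,x].round(3),W[y,x].round(3))
from plant import cut_out
for q in ("tongs","pinch_bowl","salt_cellar","latch_jar"): print(q,[(round(r["conf"],2),[round(float(k)) for k in r["box"]]) for r in cut_out("top",q)][:1])
E
```

```text
17.225 [ 0.4841 -0.2493  0.2494] [ 1.25 -0.11  0.04] [0.   0.   0.03]
ball scene 20 [ 0.55107418 -0.27451204  0.10891731]
lid [ 0.654 -0.059  0.144] [ 0.653 -0.059  0.147]
lidfront [ 0.576 -0.014  0.139] [ 0.575 -0.014  0.144]
pad [ 0.495 -0.034  0.122] [ 0.495 -0.034  0.118]
jar [0.684 0.328 0.078] [0.683 0.327 0.081]
salt [0.466 0.278 0.054] [0.466 0.277 0.058]
bowl [ 0.699 -0.339  0.011] [ 0.701 -0.341  0.003]
tongs [(0.57, [238, 287, 29, 112])]
pinch_bowl [(0.68, [399, 165, 30, 35])]
salt_cellar [(0.73, [134, 252, 36, 37])]
latch_jar [(0.72, [117, 158, 45, 38])]
```

View pics/top_6.png

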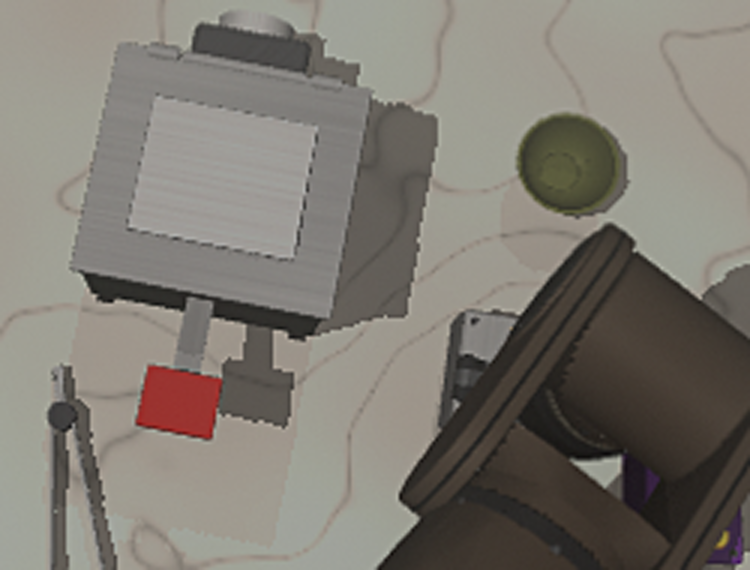

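View pics/scene_6.png

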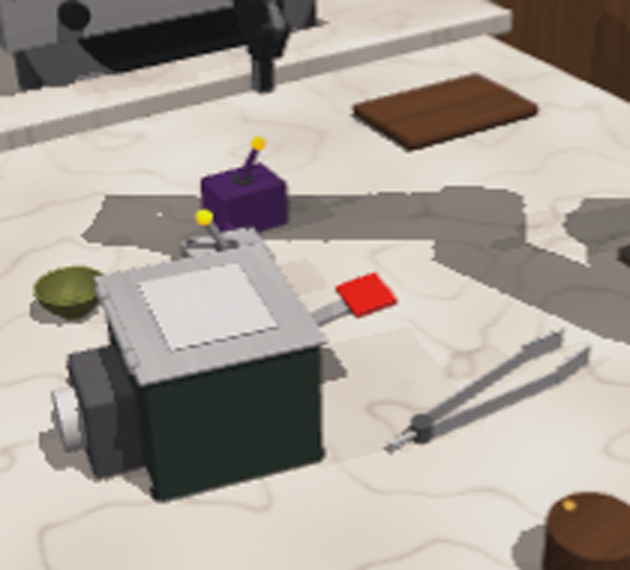

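In both pictures the lid is shut and the lever up (red pad at crop (180,400) in the top view). The toggle leans away (ball at crop (204,217) in the scene view), the loose things have not moved, and the arm is clear.

```bash
python3 -c "
from plant import ctrl
print(ctrl.sign_off())"
```

```text
the job is handed in; nothing more can be done
None
```

The feeder is switched off, and the lid was opened, held and closed by the lever alone. I handed the job in at about 17 s of the 58 s allowed; the sign-off gives no verdict.

- **Toggle:** I pushed it over with closed fingers until it met its stop at about 7 N. The ball moved about 46 mm, from x = 0.504 to 0.550, the full travel to off.
- **Lid opening:** I pressed the pad to its stop and the lid stood open with the wood chunks in view. I held it there about 2.5 s, with 17–23 N on the tool.
- **Lid closing:** I let the lever up over about 4 s at no more than 16 mm/s. The tool force dropped to zero once the lid was down. I did not measure the lid's speed directly.

**Last checks:** the lid and pad are back at their starting heights within camera noise (up to 5 mm), and the toggle leans away from the robot. The bowl, salt cellar and jar read within a few millimetres of their start positions. The tongs' outline in the picture shifted by only a pixel. The arm is clear of everything. The height of the bowl read 8 mm differently from the start; I put that down to depth noise, since its outline moved by only a pixel. No other check failed or disagreed.

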